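# Free the key box door from its child-safety catch

### The job

Open the wooden key box on the ledge, whose door is held by a child-safety catch: draw the door out by its knob until the catch holds it, then reach down with the fingertips through the gap behind the door's top edge, press the sprung plastic hook down just far enough to free it, and bring the door out past the catch. Then swing the door wide open, well past sixty degrees, and let go of it. Press the hook gently, because its plastic cracks when forced, do not yank the door against the catch, and leave the other things on the ledge where they are.

Things in the scene. Friction and masses are not known exactly. Their poses are not given: they have to be found in the camera images.
- mat: Fixed cork mat, 150 x 250 x 3 mm, exactly centred under the key box and turned with it. Origin: centre of its underside, on the ledge; x points to the box's back, y to its hinge side, z up. The box is 100 deep, 220 wide, 240 high and stands on screw feet of unknown setting: its flat top lies 246 to 266 mm above the ledge. Its open front lies in the mat's plane x = -50 mm.
- door (a joint): Swing of the door in rad: 0 shut, grows as the free (-y) edge comes out to -x; limit 1.75, starts 0 to 0.05. The door is 14 mm thick, 220 wide, flush with the box top, on a light friction hinge (stays where left). The catch stops it at about 0.22; it is clear of the catch beyond about 0.32, so the hook must be held down until then.
- hinge_foot (a point): Point on the ledge vertically below the door's hinge line (mat x = -50, y = 110 mm); axes as the mat's. The hinge line lies in the door's back face, at the box's front plane; the back face runs from it to the free edge, 220 mm away. Always at ledge height, so it does not tell how high the box stands.
- knob_foot (a point): Point on the ledge vertically below the centre of the shut door's knob head: 195 mm from the hinge line, 36 mm in front of the back face; axes as the mat's. Steel knob: disc of 25 mm diameter, 16 mm thick, axis normal to the door, on a 12 mm neck, head 14 to 30 mm off the door's front, centre 24 mm below the box top (222 to 242 mm above the ledge). Can be pinched on its sides from above.
- hook_foot (a point): Point on the ledge below the hook's centre line at the box's front plane, 150 mm from the hinge. When caught, the gap here is 32 mm. The white hook's arm reaches from the door's back into the box; its 20 mm wide cross ridge, 19 mm behind the back face, top 17 mm below the box top, is where to press: yields from 2.5 N, frees the door after about 5 mm at 7 N, hard stop near 6 mm, cracks above 14 N.
- soap_dish: Empty green ceramic soap dish, 85 x 125 x 23 mm, bystander to leave alone. Origin: centre of its underside.
- carabiner: Aluminium carabiner, about 80 x 44 x 10 mm, lying flat; bystander to leave alone. Origin: near its middle, on the ledge.
- sunglasses_case: Plastic sunglasses case, 65 x 160 x 48 mm, bystander to leave alone. Origin: centre of its underside.
- bell: Chrome bicycle bell with a thumb lever, 54 mm across, 46 mm high, bystander to leave alone. Origin: centre of its underside.
- padlock: Brass padlock lying flat, 42 x 40 x 20 mm plus the shackle, bystander to leave alone. Origin: under the middle of its case.
- polish_tin: Round flat metal tin of shoe polish, 65 mm across, 21 mm high, bystander to leave alone. Origin: centre of its underside.
- bike_light: Black bicycle lamp, 36 x 70 x 33 mm, bystander to leave alone. Origin: centre of its underside.

How it is judged:
On the way, in this order (a step that is already met when the one before it is completed fails the run):
1. the door is drawn out until the catch holds it (value of joint door between 0.17 and 0.27 rad), for 0.2 s.
2. the fingertips press the hook through the gap (contact force between the fingers and hook above 3 N and value of joint door below 0.3 rad), for 0.1 s.
3. the door has come out past the catch (value of joint door above 0.4 rad), for 0.1 s.
At the end, for the whole second after the job is handed in: The door stands open by more than 1.05 rad (60 degrees), at rest and released. On the way the fingers never pressed the hook with over 14 N, the catch was never yanked with over 45 N, and none of the seven other things was shifted by over 20 mm (value of joint door above 1.05 rad and velocity of joint door between -0.05 and 0.05 rad/s); the robot touches nothing.
It fails at once if the fingers press on the plastic hook with more than 14 N (contact force between the fingers and hook above 14 N).
It fails at once if the door is yanked against the catch, or the hook is struck, with more than 45 N (contact force between anything else and hook above 45 N).
It fails at once if one of the other things on the ledge is shifted by more than 20 mm (distance of any of soap_dish, carabiner, sunglasses_case, bell, padlock, polish_tin, bike_light from where it was at the start of the episode above 0.02 m).
It also fails if it takes over 64 s, if anything falls off the work surface, if the arm or the gripper's body presses on something with over 40 N, if the wrist force passes 120 N, or if a joint passes its speed limit or range.

### The arm

A 6-joint arm with a two-finger parallel gripper is mounted at the origin on the work surface. World frame = base frame: x ahead of the robot, y to its left, z up, the work surface at z = 0. Lengths are in m, angles in rad, forces in N, time in s.
With the tool pointing down it reaches from about 0.35 to 0.775 m from the base axis. Payload 7.3 kg.
Tool frame: the origin (TCP) lies at the very end of the fingers, on their centre line; the grasp point (between the pads) lies 19 mm behind it; z points along the fingers, x is the direction in which the jaws open and shut, and the axes are right-handed (so a half turn about z gives the same grasp; the last joint's range is limited). The gripper opens to 92 mm and grips with 3 to 60 N. Pads are 19 mm wide; open, the fingers measure 130 mm over their backs; the gripper's body (75 mm by 190 mm) begins 47 mm behind the grasp point.
Start: joints at [1.144, 0.342, 1.524, -0, 1.275, -0.146], TCP at [0.145, 0.504, 0.227] pointing down, gripper open.
Joint ranges: [-2.53, 2.53], [-0.77, 2.02], [0.04, 2.7], [-1, 4.14], [0.28, 2.66], [-3.11, 3.11]. Speed limits (rad/s): [2.57, 2.57, 3.14, 3.14, 3.14, 3.14].

### API

Orientations are given as [roll, pitch, yaw] about the fixed x, y, z axes, in that order (R = Rz(yaw) Ry(pitch) Rx(roll)).
In Python, from cell import robot, read_camera, nets gives the robot as it stands. The module is installed in compiled form; this text tells all that it offers.
- The arm moves only by the tool carry_out, never from a script. Its arguments are lists of equal length, an entry for each row: "translation": the shift along the tool's x, y, z in m, a list of three; "turn": the turn, a rotation vector about the tool's x, y, z in rad, a list of three; "gripper": the gripper's target within -1 to 1 (shut at 1, half-way at 0, fully open at -1). A call has 1 to 10 rows; each row shifts and turns the commanded pose from where the row before left it, along the tool's axes as they then stand; what a row does not reach is not made up. A row lasts 1/10 s, in which the tool goes at most 50 mm and 8.59 degrees, less where a joint would pass 70% of its speed; a pose out of reach is approached as far as the arm can. A call with a gripper value outside its range is refused whole. The fingers move at their own pace and stop on an object; "squeeze" is the grip in N (left out, the last holds). Time passes only in rows, so rows that do not move let the fingers close. It gives the time, the measured TCP pose, the force and the opening at its end, in the units of the state.
- robot.observe(): the state, without advancing time (a new reading comes with each control period).
- read_camera(name): name is "scene" or "side" or "wrist"; returns a dict with "img" (400x640x3 uint8, red, green, blue), "fx", "fy", "cx", "cy" (pixels), "world_from_camera" (4x4, takes a point from camera to world coordinates). Camera axes: x right, y down, z forward; pixel columns grow to the right and rows downward; lengths in m; the calibration is good to about 2 mm. A picture is of the moment at which its call begins. There is no depth.
- robot.hand_in(): hands the job in, once; it reports no verdict.
Trained networks look in a picture, given as the dict that the camera call returned (one of the last four; its "shot" number tells which), for a name from the list of things; names that differ only in an ending like _2 or _b are one class to them, and where a whole thing is asked for, a point or a joint stands for the part that bears it (a point fixed in the world has none). Each returns a list of dicts, best first, with "score" (0 to 1); they miss things now and then, are a little off and sometimes report something else, mostly with a low value. They report only what shows in the picture. A call takes as long as a camera call.
- nets.regions_of(picture, name): "region" (400x640 bool, what is visible of it) and "pixel" ([column, row] in pixels, amid what is visible of it).
- nets.tip_of(picture, name): "pixel" ([column, row] in pixels: a listed point, or the origin of a listed thing).
The state is a dict: "time": time; "qpos": joint angles; "qvel": joint speeds; "joint_efforts": joint torques, N m; "tool_pos": TCP position; "tool_rot": TCP orientation; "contact_force": force on the tool from outside, world axes, zero at the start; "torque": the same for the moment, N m; "opening": finger opening in m.
Only numpy, scipy, OpenCV 4.12 (cv2) and the standard library are available. Lean on these libraries where they do the work, as an engineer would, in place of code of your own. Each camera call takes 0.05 s, during which the arm holds its last target. There are 200 camera calls.

## Working session

There is one attempt and no reset: what is moved stays moved. The work goes in short steps, Python scripts to look and compute and a tool call to move; the robot and the scene stay as the last step left them, time stands still between calls to the robot, and variables do not carry over. Pictures are saved under pics/ and viewed, about 8 in all and at most 12, crops included, and the job is handed in when it is done.

Besides the shell and the picture viewer there is one more tool, called after "Call:" by a JSON object that holds its "fn" and its "kwargs", one argument or row to a line. carry_out: Moves the arm, as the interface text tells. Its arguments: {"type":"object","properties":{"translation":{"type":"array","items":{"type":"array","items":{"type":"number"}}},"turn":{"type":"array","items":{"type":"array","items":{"type":"number"}}},"gripper":{"type":"array","items":{"type":"number"}},"squeeze":{"type":"number"}},"required":["translation","turn","gripper"]}

```bash
mkdir -p pics
cat > h.py <<'E'
import numpy as np, cv2
from cell import robot, read_camera, nets
np.set_printoptions(precision=4,suppress=True)
def ray(p,px):
    T=np.array(p["world_from_camera"]); d=np.array([(px[0]-p["cx"])/p["fx"],(px[1]-p["cy"])/p["fy"],1.])
    return T[:3,3],T[:3,:3]@d
def at_z(p,px,z=0):
    o,d=ray(p,px); return o+d*(z-o[2])/d[2]
def proj(p,X):
    T=np.array(p["world_from_camera"]); c=T[:3,:3].T@(np.array(X)-T[:3,3]); return [c[0]/c[2]*p["fx"]+p["cx"],c[1]/c[2]*p["fy"]+p["cy"]]
def save(p,n): cv2.imwrite("pics/"+n+".png",p["img"][:,:,::-1])
E
python3 - <<'E'
from h import *
ps={n:read_camera(n) for n in("scene","side","wrist")}
cv2.imwrite("pics/a.png",cv2.resize(np.vstack([ps["scene"]["img"],ps["side"]["img"]])[:,:,::-1],(480,600))) if 0 else None
for n,p in ps.items(): save(p,n)
s=robot.observe(); print(s["tool_pos"],s["tool_rot"],s["contact_force"],s["opening"])
for n,p in ps.items():
    print(n,"cam",np.array(p["world_from_camera"])[:3,3],p["fx"])
    for t in("mat","hinge_foot","knob_foot","hook_foot","soap_dish","carabiner","sunglasses_case","bell","padlock","polish_tin","bike_light"):
        r=nets.tip_of(p,t)
        for q in r[:2]: print(t,round(q["score"],2),np.round(q["pixel"],1),at_z(p,q["pixel"])[:2])
E
```

```text
[0.1453 0.5042 0.2262] [-3.1414  0.0011  1.29  ] [-0.5064  0.8201 -0.3042] 0.09159281053732632
scene cam [ 0.3307 -0.3027  1.2692] 500.467419433496
knob_foot 0.78 [346.2 230.6] [ 0.6109 -0.0552]
hook_foot 0.82 [346.7 209.9] [ 0.6478 -0.011 ]
carabiner 0.78 [364.9 305.9] [ 0.5259 -0.2366]
sunglasses_case 0.89 [417.3 318.5] [ 0.6094 -0.3396]
bell 0.63 [294.9 137.6] [0.6661 0.2459]
padlock 0.85 [240.  139.5] [0.54   0.3353]
polish_tin 0.56 [357.4 277.2] [ 0.5565 -0.169 ]
bike_light 0.64 [274.5 112.8] [0.6668 0.3452]
bike_light 0.39 [347.  208.2] [ 0.6514 -0.0078]
side cam [ 0.2552 -1.0153  1.0038] 504.7289528492337
mat 0.23 [327.9 239.7] [ 0.6166 -0.0468]
hinge_foot 0.56 [317.9 198.8] [0.6483 0.1354]
knob_foot 0.71 [328.  236.6] [ 0.6211 -0.0349]
hook_foot 0.57 [334.9 226.3] [ 0.6549 -0.0004]
hook_foot 0.51 [331.8 238.9] [ 0.6282 -0.0473]
carabiner 0.51 [317.  294.8] [ 0.523 -0.227]
carabiner 0.34 [322.4 276.1] [ 0.5567 -0.1718]
sunglasses_case 0.79 [369.  321.8] [ 0.6155 -0.3459]
bell 0.6 [314.1 179.7] [0.668  0.2323]
padlock 0.67 [268.9 167.3] [0.545  0.3463]
polish_tin 0.93 [325.7 274.2] [ 0.5672 -0.1682]
bike_light 0.72 [304.5 160.6] [0.6708 0.3453]
wrist cam [0.0824 0.5224 0.3835] 295.5602381746873
```

View pics/scene.png

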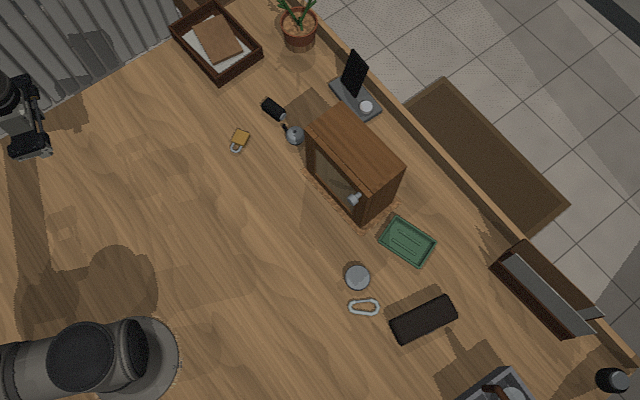

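View pics/side.png

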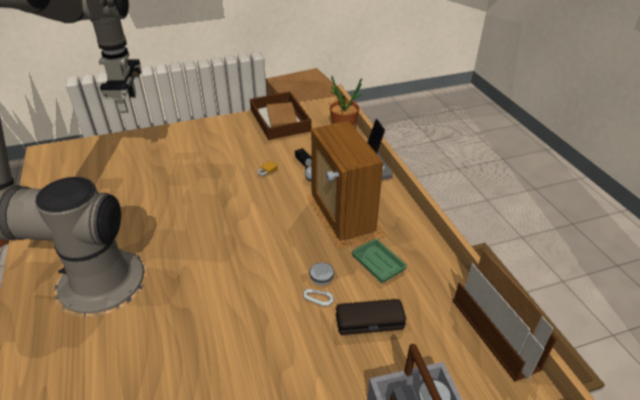

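The scene view shows the box with its top corners near (307,135), (341,107), (405,166) and (371,190), and the knob near (354,198). The side view agrees. I'll zoom in to get accurate corners.

Run:
```python
import cv2,numpy as np
a=cv2.imread("pics/scene.png")[95:235,290:420]; b=cv2.imread("pics/side.png")[115:245,295:395]
f=lambda i:cv2.resize(i,(400,int(400*i.shape[0]/i.shape[1])),interpolation=cv2.INTER_CUBIC)
a,b=f(a),f(b); print(a.shape,b.shape)
H=max(len(a),len(b)); c=np.zeros((H,800,3),np.uint8); c[:len(a),:400]=a; c[:len(b),400:]=b
cv2.imwrite("pics/crop1.png",c)
```

```text
(430, 400, 3) (520, 400, 3)
```

View pics/crop1.png

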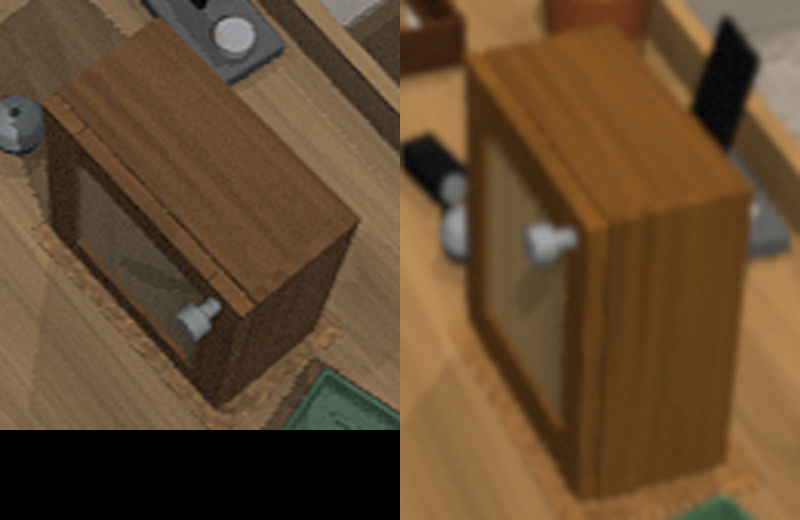

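The crop shows the door-front top corners (scene crop 43,102 and 246,317), the back corners (157,22 and 358,220), and the knob head near (192,322). I'll fit the box pose to these from both views.

```bash
cat >> h.py <<'E'
def R(a): return np.array([[np.cos(a),-np.sin(a)],[np.sin(a),np.cos(a)]])
class Box:
    def __init__(s,v): s.x,s.y,s.yaw,s.h,s.th=v
    def W(s,m,z): return np.r_[[s.x,s.y]+R(s.yaw)@np.array(m),z]
    def door(s,r,out,z,th=None):  # r from hinge, out from back face to front
        th=s.th if th is None else th
        a=np.array([-np.sin(th),-np.cos(th)]); n=np.array([-np.cos(th),np.sin(th)])
        return s.W(np.array([-.05,.11])+r*a+out*n,z)
E
cat > fit.py <<'E'
from h import *
from scipy.optimize import least_squares
import json
ps={n:read_camera(n) for n in("scene","side")}
f=lambda u,v,s,ox,oy:((u+.5)/s-.5+ox,(v+.5)/s-.5+oy)
A=[f(u,v,400/130,290,95) for u,v in((246,317),(43,102),(157,22),(358,220),(192,322))]
B=[f(u,v,4,295,115) for u,v in((187,237),(67,58),(217,25),(348,190),(142,243))]
def pts(v):
    b=Box(v); return [b.door(.22,.014,b.h),b.door(0,.014,b.h),b.W([.05,.11],b.h),b.W([.05,-.11],b.h),b.door(.195,.036,b.h-.024)]
def res(v):
    P=pts(v); return np.r_[[np.array(proj(ps["scene"],X))-a for X,a in zip(P,A)],[np.array(proj(ps["side"],X))-a for X,a in zip(P,B)]].ravel()
r=least_squares(res,[.68,.05,-.6,.256,.02],loss="soft_l1")
print(r.x,r.fun.reshape(-1,2)); json.dump(list(r.x),open("box.json","w"))
b=Box(r.x)
print("hinge",b.W([-.05,.11],0),"hook",b.W([-.05,-.04],0),"knobfoot",b.W([-.086,-.085],0),"knob",pts(r.x)[4],"radius",np.hypot(*pts(r.x)[4][:2]))
E
python3 fit.py
```

```text
[ 0.6974  0.0369  0.0412  0.253  -0.0061] [[-1.2351 -0.1625]
 [-0.2444  0.2736]
 [ 0.6606 -1.8534]
 [ 0.3827  0.5731]
 [ 0.3133 -0.1598]
 [ 0.5835 -1.5042]
 [-0.7584 -0.3833]
 [-0.9853  0.3087]
 [ 0.9253  0.8325]
 [-0.3316  0.992 ]]
hinge [0.6429 0.1447 0.    ] hook [ 0.6491 -0.0051  0.    ] knobfoot [ 0.6149 -0.0516  0.    ] knob [ 0.6161 -0.0518  0.229 ] radius 0.6182987108711835
```

Call:
{"fn": "carry_out", "kwargs": {
  "translation": [
    [-0.027,0.04,-0.01],
    [-0.027,0.04,-0.01],
    [-0.027,0.04,-0.01],
    [-0.027,0.04,-0.01],
    [-0.027,0.04,-0.01],
    [-0.027,0.04,-0.01],
    [-0.027,0.04,-0.01],
    [-0.027,0.04,0],
    [-0.027,0.04,0],
    [-0.027,0.04,0]
  ],
  "turn": [
    [0,0,0],
    [0,0,0],
    [0,0,0],
    [0,0,0],
    [0,0,0],
    [0,0,0],
    [0,0,0],
    [0,0,0],
    [0,0,0],
    [0,0,0]
  ],
  "gripper": [-0.2,-0.2,-0.2,-0.2,-0.2,-0.2,-0.2,-0.2,-0.2,-0.2],
  "squeeze": 12
}}

```text
time: 2.9
tool_pos: [0.456, 0.1324, 0.2971]
tool_rot: [3.141, -0.001, 1.29]
contact_force: [0.8, 0.1, 0.4]
opening: 0.0553
```

```bash
cat > to.py <<'E'
# usage: to.py x y z yaw rows -> per-row tool-frame shift (straight line) and turn, rotating evenly
import sys; from h import *
from scipy.spatial.transform import Rotation as Q
x,y,z,yaw,n=map(float,sys.argv[1:6]); n=int(n)
s=robot.observe(); p=np.array(s["tool_pos"]); y0=s["tool_rot"][2]
d=(np.array([x,y,z])-p)/n; dy=(yaw-y0)/n
print("pos",p,"rot",np.array(s["tool_rot"]),"F",np.array(s["contact_force"]),"q",np.array(s["qpos"]),"t",s["time"],"op",round(s["opening"],4))
print("turnz/row",round(-dy,4))
for i in range(n): print(np.round(Q.from_euler("xyz",[np.pi,0,y0+i*dy]).as_matrix().T@d,4).tolist())
E
python3 to.py 0.612 -0.052 0.295 1.61 6
```

```text
pos [0.456  0.1324 0.2971] rot [ 3.1409 -0.0006  1.2897] F [0.8187 0.0615 0.3539] q [ 0.1208  0.1994  1.5247  0.0002  1.4166 -1.169 ] t 2.9 op 0.0553
turnz/row -0.0534
[-0.0223, 0.0335, 0.0003]
[-0.0241, 0.0323, 0.0003]
[-0.0258, 0.0309, 0.0003]
[-0.0274, 0.0295, 0.0003]
[-0.0289, 0.028, 0.0003]
[-0.0304, 0.0264, 0.0003]
```

Call:
{"fn": "carry_out", "kwargs": {
  "translation": [
    [-0.022,0.033,0],
    [-0.024,0.032,0],
    [-0.026,0.031,0],
    [-0.027,0.03,0],
    [-0.029,0.028,0],
    [-0.03,0.026,0],
    [0,0,0],
    [0,0,0]
  ],
  "turn": [
    [0,0,-0.053],
    [0,0,-0.053],
    [0,0,-0.053],
    [0,0,-0.053],
    [0,0,-0.053],
    [0,0,-0.053],
    [0,0,0],
    [0,0,0]
  ],
  "gripper": [-0.2,-0.2,-0.2,-0.2,-0.2,-0.2,-0.2,-0.2]
}}

```text
time: 3.7
tool_pos: [0.6103, -0.05, 0.2958]
tool_rot: [-3.14, -0.001, 1.606]
contact_force: [0.2, -0.1, 0.0]
opening: 0.055
```

```bash
python3 - <<'E'
from h import *
import json
b=Box(json.load(open("box.json")))
p=read_camera("wrist"); save(p,"w1")
print(np.array(p["world_from_camera"])[:3])
for t in("knob_foot","hook_foot","hinge_foot"):
    for q in nets.tip_of(p,t)[:2]: print(t,round(q["score"],2),np.round(q["pixel"],1),at_z(p,q["pixel"])[:2])
print("model: knob",proj(p,b.door(.195,.036,b.h-.024)),"free corner",proj(p,b.door(.22,.014,b.h)),"back corner",proj(p,b.door(.22,0,b.h)))
E
python3 to.py 0.616 -0.052 0.21 1.61 5
```

```text
[[-0.035   0.969   0.2447  0.545 ]
 [ 0.9994  0.0336  0.01   -0.0524]
 [ 0.0014  0.2449 -0.9696  0.4533]]
knob_foot 0.56 [318.2 165.1] [ 0.6112 -0.0517]
hook_foot 0.88 [350.6 188.7] [0.6468 0.0005]
hook_foot 0.6 [237.9 224.1] [ 0.7119 -0.1786]
hinge_foot 0.84 [443.5 187.2] [0.6393 0.1463]
hinge_foot 0.49 [239.2 223.2] [ 0.7102 -0.1764]
model: knob [np.float64(316.99590519702826), np.float64(213.09116523583285)] free corner [np.float64(283.14978242306427), np.float64(251.99956649545385)] back corner [np.float64(283.9468148812553), np.float64(269.3143583327792)]
pos [ 0.6098 -0.0483  0.2973] rot [ 3.1411 -0.0001  1.609 ] F [0.0482 1.5149 0.7427] q [-0.2044  0.4693  1.1346  0.0003  1.5373 -1.8134] t 3.9 op 0.0549
turnz/row -0.0002
[-0.0008, 0.0012, 0.0175]
[-0.0008, 0.0012, 0.0175]
[-0.0008, 0.0012, 0.0175]
[-0.0008, 0.0012, 0.0175]
[-0.0008, 0.0012, 0.0175]
```

View pics/w1.png

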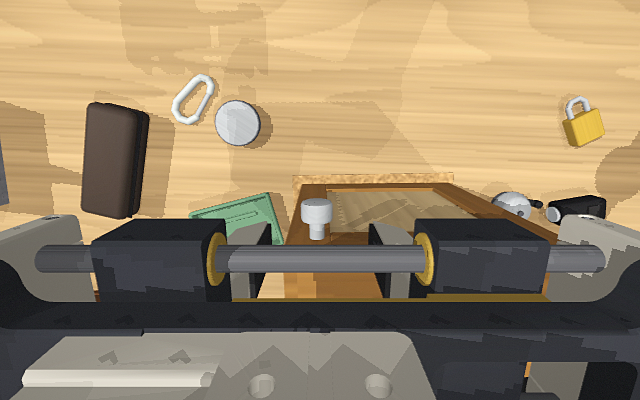

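The wrist view shows the knob head at (317,212) between the open fingers. The model predicted (317,213), so I'll descend and grip.

Call:
{"fn": "carry_out", "kwargs": {
  "translation": [
    [-0.001,0.002,0.02],
    [-0.001,0.002,0.02],
    [0,0.001,0.02],
    [0,0,0.015],
    [0,0,0.011],
    [0,0,0],
    [0,0,0],
    [0,0,0],
    [0,0,0],
    [0,0,0]
  ],
  "turn": [
    [0,0,0],
    [0,0,0],
    [0,0,0],
    [0,0,0],
    [0,0,0],
    [0,0,0],
    [0,0,0],
    [0,0,0],
    [0,0,0],
    [0,0,0]
  ],
  "gripper": [-0.2,-0.2,-0.2,-0.2,-0.2,1,1,1,1,1]
}}

```text
time: 4.9
tool_pos: [0.6157, -0.0523, 0.2116]
tool_rot: [3.14, 0.002, 1.608]
contact_force: [-0.3, -3.9, 2.0]
opening: 0.0242
```

Call:
{"fn": "carry_out", "kwargs": {
  "translation": [
    [0.0007,-0.004,0],
    [0.0007,-0.004,0],
    [0.0007,-0.004,0],
    [0.0007,-0.004,0],
    [0.0007,-0.004,0],
    [0.0007,-0.004,0],
    [0.0007,-0.004,0],
    [0.0007,-0.004,0],
    [0.0007,-0.004,0],
    [0,0,0]
  ],
  "turn": [
    [0,0,0.02],
    [0,0,0.02],
    [0,0,0.02],
    [0,0,0.02],
    [0,0,0.02],
    [0,0,0.02],
    [0,0,0.02],
    [0,0,0.02],
    [0,0,0.02],
    [0,0,0]
  ],
  "gripper": [1,1,1,1,1,1,1,1,1,1]
}}

```text
time: 5.9
tool_pos: [0.5792, -0.0442, 0.2116]
tool_rot: [3.141, 0.001, 1.426]
contact_force: [-1.4, -4.2, 3.2]
opening: 0.0243
```

Call:
{"fn": "carry_out", "kwargs": {
  "translation": [
    [0.0003,-0.002,0],
    [0.0003,-0.002,0],
    [0,0,0],
    [0,0,0]
  ],
  "turn": [
    [0,0,0.01],
    [0,0,0.01],
    [0,0,0],
    [0,0,0]
  ],
  "gripper": [1,1,1,1]
}}

```text
time: 6.3
tool_pos: [0.5763, -0.0432, 0.2116]
tool_rot: [3.139, 0.001, 1.406]
contact_force: [0.9, -6.0, 4.0]
opening: 0.0241
```

Call:
{"fn": "carry_out", "kwargs": {
  "translation": [
    [0.0003,-0.002,0],
    [0,0,0],
    [0,0,0]
  ],
  "turn": [
    [0,0,0.01],
    [0,0,0],
    [0,0,0]
  ],
  "gripper": [1,1,1]
}}

```text
time: 6.6
tool_pos: [0.5759, -0.0431, 0.2117]
tool_rot: [3.135, 0.002, 1.396]
contact_force: [7.0, -7.4, 0.2]
opening: 0.0244
```

Call:
{"fn": "carry_out", "kwargs": {
  "translation": [
    [0.0003,-0.002,0],
    [0,0,0],
    [0,0,0]
  ],
  "turn": [
    [0,0,0.01],
    [0,0,0],
    [0,0,0]
  ],
  "gripper": [1,1,1]
}}

```text
time: 6.9
tool_pos: [0.5754, -0.0429, 0.2117]
tool_rot: [3.132, 0.002, 1.386]
contact_force: [12.7, -8.5, -2.9]
opening: 0.0246
```

The catch holds: the force rose to 13 N and the door stopped. I'll relax, release the knob and rise clear.

Call:
{"fn": "carry_out", "kwargs": {
  "translation": [
    [0,0.002,0],
    [0,0.001,0],
    [0,0,0],
    [0,0,0],
    [0,0,0],
    [0,0,-0.02],
    [0,0,-0.03],
    [0,0,-0.03],
    [0,0,0],
    [0,0,0]
  ],
  "turn": [
    [0,0,-0.01],
    [0,0,-0.005],
    [0,0,0],
    [0,0,0],
    [0,0,0],
    [0,0,0],
    [0,0,0],
    [0,0,0],
    [0,0,0],
    [0,0,0]
  ],
  "gripper": [1,1,-0.2,-0.2,-0.2,-0.2,-0.2,-0.2,1,1]
}}

```text
time: 7.9
tool_pos: [0.5749, -0.0411, 0.2908]
tool_rot: [3.141, -0.0, 1.403]
contact_force: [0.1, 0.1, 0.2]
opening: 0.0434
```

```bash
python3 - <<'E'
from h import *
import json
b=Box(json.load(open("box.json")))
ps={n:read_camera(n) for n in("scene","side","wrist")}
for n,p in ps.items(): save(p,n+"2")
for n,p in ps.items():
    for t in("door","hook_foot"):
        for q in nets.tip_of(p,t)[:2]: print(n,t,round(q["score"],2),np.round(q["pixel"],1))
    for th in(.2,.22): print(n,th,"free corner front/back",np.round(proj(p,b.door(.22,.014,b.h,th))),np.round(proj(p,b.door(.22,0,b.h,th))),"knob",np.round(proj(p,b.door(.195,.036,b.h-.024,th))),"ridge",np.round(proj(p,b.door(.15,-.019,b.h-.017,th))),"hook front",np.round(proj(p,b.W([-.05,-.04],b.h))))
th=.212
print("press",b.door(.158,-.017,b.h-.017,th),"yaw",np.pi/2+b.yaw-th)
def crop(p,c,w,h):
    return cv2.resize(p["img"][c[1]-h//2:c[1]+h//2,c[0]-w//2:c[0]+w//2,::-1],(400,400*h//w),interpolation=cv2.INTER_CUBIC)
cv2.imwrite("pics/crop2.png",np.hstack([crop(ps["scene"],(355,180),100,100),crop(ps["side"],(335,170),100,100)]))
E
python3 to.py 0.6 0 0.29 1.4 1
```

```text
pos [ 0.5743 -0.0412  0.2892] rot [-3.1388 -0.0003  1.4031] F [ 0.0601 -0.1182  0.108 ] q [-0.2049  0.4018  1.2619  0.0002  1.4808 -1.6079] t 8.05 op 0.0317
turnz/row 0.0031
[0.0449, 0.0184, -0.0008]Traceback (most recent call last):
  File "<stdin>", line 8, in <module>
ValueError: it knows: bell, bike_light, carabiner, hinge_foot, hook_foot, knob_foot, mat, padlock, polish_tin, soap_dish, sunglasses_case
```

View pics/wrist2.png

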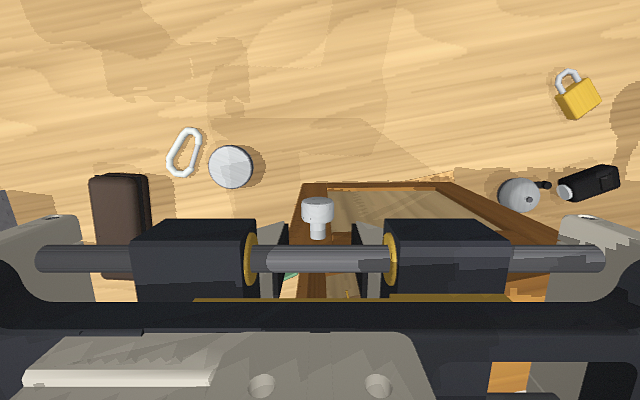

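The wrist view shows the door free with the knob at (317,211), released below the fingers. My script failed because "door" isn't a name the network knows. I'll redo it without that name.

Run:
```python
from h import *
import json
b=Box(json.load(open("box.json")))
ps={n:read_camera(n) for n in("scene","side","wrist")}
for n,p in ps.items():
    for t in("hook_foot",):
        for q in nets.tip_of(p,t)[:2]: print(n,t,round(q["score"],2),np.round(q["pixel"],1),at_z(p,q["pixel"])[:2])
def crop(n,c,w,draw):
    p=ps[n]; k=400/w; im=cv2.resize(p["img"][c[1]-w//2:c[1]+w//2,c[0]-w//2:c[0]+w//2,::-1],(400,400),interpolation=cv2.INTER_CUBIC)
    if draw:
        for X,col in draw:
            q=(np.array(proj(p,X))-[c[0]-w//2,c[1]-w//2]+.5)*k-.5
            cv2.circle(im,tuple(int(round(v)) for v in q),3,col,-1)
    return im
th=.212
D=[(b.door(.22,.014,b.h,th),(0,0,255)),(b.door(.22,0,b.h,th),(0,255,0)),(b.W([-.05,-.11],b.h),(255,0,0)),(b.door(.15,-.019,b.h-.017,th),(255,0,255))]
cv2.imwrite("pics/crop2.png",np.hstack([crop("scene",(350,185),90,D),crop("side",(335,170),90,D)]))
print("press",b.door(.158,-.017,b.h-.017,th),"yaw",np.pi/2+b.yaw-th)
```

```text
scene hook_foot 0.66 [346.6 231.6] [ 0.61   -0.0579]
side hook_foot 0.58 [338.2 227.2] [ 0.6627 -0.0071]
press [ 0.6328 -0.0139  0.236 ] yaw 1.399984844658944
```

View pics/crop2.png

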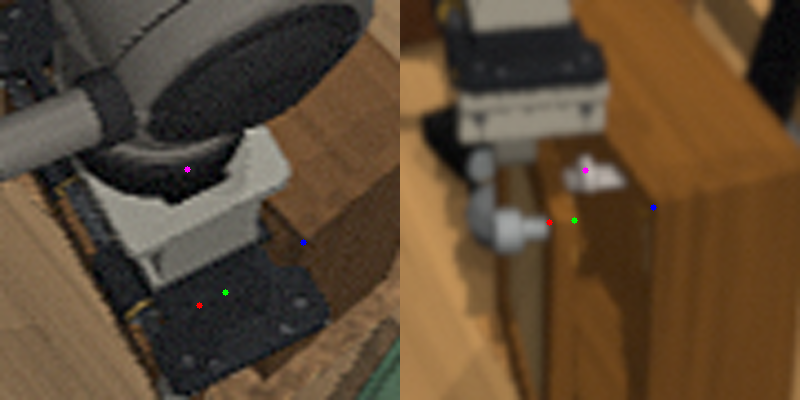

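The side crop shows the white hook at about (590,175), on the modelled ridge (585,170), and the box corner is within about 1 px. I'll move above the gap with the fingers shut.

Call:
{"fn": "carry_out", "kwargs": {
  "translation": [
    [0.012,0.018,0],
    [0.012,0.018,0],
    [0.0125,0.0175,0],
    [0,0,0],
    [0,0,0],
    [0,0,0],
    [0,0,0.01],
    [0,0,0.01],
    [0,0,0],
    [0,0,0]
  ],
  "turn": [
    [0,0,0],
    [0,0,0],
    [0,0,0],
    [0,0,0],
    [0,0,0],
    [0,0,0],
    [0,0,0],
    [0,0,0],
    [0,0,0],
    [0,0,0]
  ],
  "gripper": [1,1,1,1,1,1,1,1,1,1]
}}

```text
time: 9.35
tool_pos: [0.6335, -0.0146, 0.2702]
tool_rot: [-3.141, -0.0, 1.403]
contact_force: [-0.0, 0.9, 1.1]
opening: 0.0006
```

```bash
python3 to.py 0.6335 -0.014 0.24 1.4 1
python3 - <<'E'
from h import *
ps={n:read_camera(n) for n in("scene","side","wrist")}
c=(335,165);w=90
a=cv2.resize(ps["side"]["img"][c[1]-45:c[1]+45,c[0]-45:c[0]+45,::-1],(400,400),interpolation=cv2.INTER_CUBIC)
q=cv2.resize(ps["wrist"]["img"][150:300,220:420,::-1],(400,300))
q=np.vstack([q,np.zeros((100,400,3),np.uint8)])
cv2.imwrite("pics/crop3.png",np.hstack([a,q]))
E
```

```text
pos [ 0.6335 -0.0146  0.2702] rot [-3.1406 -0.0001  1.4028] F [-0.0021  0.9251  1.1282] q [-0.1439  0.5253  1.1144  0.0001  1.5029 -1.5467] t 9.35 op 0.0006
turnz/row 0.0028
[0.0006, -0.0001, 0.0302]
```

View pics/crop3.png

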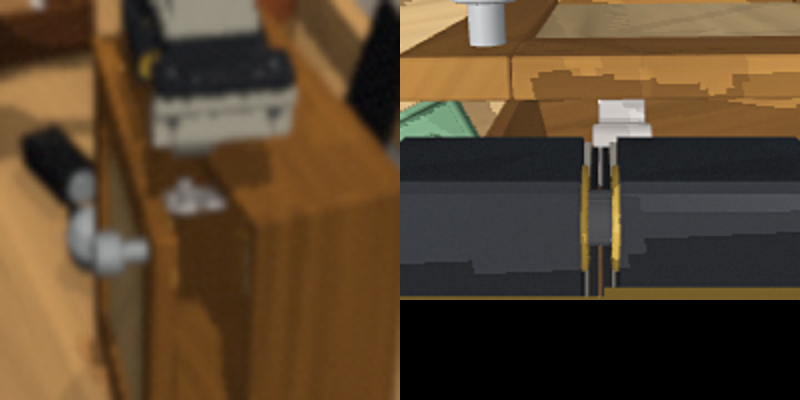

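The wrist crop shows the hook ridge (columns 592–652) about 7 mm to the hinge side of the finger line (600), as planned. I'll descend in small steps.

Call:
{"fn": "carry_out", "kwargs": {
  "translation": [
    [0,0,0.008],
    [0,0,0.008],
    [0,0,0.006],
    [0,0,0.003],
    [0,0,0],
    [0,0,0]
  ],
  "turn": [
    [0,0,0],
    [0,0,0],
    [0,0,0],
    [0,0,0],
    [0,0,0],
    [0,0,0]
  ],
  "gripper": [1,1,1,1,1,1]
}}

```text
time: 10.1
tool_pos: [0.6339, -0.0145, 0.2458]
tool_rot: [3.141, -0.0, 1.403]
contact_force: [-0.4, 0.4, 0.1]
opening: 0.0007
```

Call:
{"fn": "carry_out", "kwargs": {
  "translation": [
    [0,0,0.001],
    [0,0,0.001],
    [0,0,0],
    [0,0,0]
  ],
  "turn": [
    [0,0,0],
    [0,0,0],
    [0,0,0],
    [0,0,0]
  ],
  "gripper": [1,1,1,1]
}}

```text
time: 10.5
tool_pos: [0.6339, -0.0145, 0.2438]
tool_rot: [3.141, -0.0, 1.403]
contact_force: [1.5, -0.6, 0.2]
opening: 0.0004
```

Call:
{"fn": "carry_out", "kwargs": {
  "translation": [
    [0,0,0.001],
    [0,0,0.001],
    [0,0,0],
    [0,0,0]
  ],
  "turn": [
    [0,0,0],
    [0,0,0],
    [0,0,0],
    [0,0,0]
  ],
  "gripper": [1,1,1,1]
}}

```text
time: 10.9
tool_pos: [0.6338, -0.0144, 0.2417]
tool_rot: [-3.142, -0.0, 1.403]
contact_force: [0.0, 0.4, -0.0]
opening: 0.0005
```

Call:
{"fn": "carry_out", "kwargs": {
  "translation": [
    [0,0,0.001],
    [0,0,0.001],
    [0,0,0],
    [0,0,0]
  ],
  "turn": [
    [0,0,0],
    [0,0,0],
    [0,0,0],
    [0,0,0]
  ],
  "gripper": [1,1,1,1]
}}

```text
time: 11.3
tool_pos: [0.6338, -0.0144, 0.2397]
tool_rot: [-3.142, -0.0, 1.403]
contact_force: [-0.3, 0.2, -0.3]
opening: 0.0006
```

Call:
{"fn": "carry_out", "kwargs": {
  "translation": [
    [0,0,0.001],
    [0,0,0.001],
    [0,0,0],
    [0,0,0]
  ],
  "turn": [
    [0,0,0],
    [0,0,0],
    [0,0,0],
    [0,0,0]
  ],
  "gripper": [1,1,1,1]
}}

```text
time: 11.7
tool_pos: [0.6342, -0.0145, 0.2384]
tool_rot: [3.14, -0.0, 1.403]
contact_force: [1.3, 0.3, 5.6]
opening: 0.0005
```

Call:
{"fn": "carry_out", "kwargs": {
  "translation": [
    [0,0,0.001],
    [0,0,0.001],
    [0,0,0],
    [0,0,0]
  ],
  "turn": [
    [0,0,0],
    [0,0,0],
    [0,0,0],
    [0,0,0]
  ],
  "gripper": [1,1,1,1]
}}

```text
time: 12.1
tool_pos: [0.6345, -0.0145, 0.2374]
tool_rot: [3.138, -0.0, 1.403]
contact_force: [1.0, -0.4, 9.3]
opening: 0.0004
```

The force is rising faster than the hook's spring should give, so I'll look and average readings before going on.

Run:
```python
from h import *
F=[];P=[]
for i in range(5):
    p=read_camera(["side","wrist","scene"][i%3]); save(p,"v%d"%i); s=robot.observe(); F.append(s["contact_force"]);P.append(s["tool_pos"]); T=s["torque"]
print(np.array(F),np.array(P),np.array(T))
s=cv2.imread("pics/v3.png")[105:215,275:385]; w=cv2.imread("pics/v4.png")[150:250,270:370]
f=lambda i:cv2.resize(i,(400,400),interpolation=cv2.INTER_CUBIC)
cv2.imwrite("pics/crop4.png",np.hstack([f(s),f(w)]))
```

```text
[[-0.7399  0.0265  9.4669]
 [-1.0524 -0.5441  8.253 ]
 [-0.3685 -0.0392  9.7903]
 [ 0.5944 -0.121   9.0247]
 [-0.6604 -0.1422  8.9139]] [[ 0.6345 -0.0145  0.2374]
 [ 0.6345 -0.0145  0.2374]
 [ 0.6345 -0.0145  0.2374]
 [ 0.6345 -0.0146  0.2374]
 [ 0.6345 -0.0145  0.2374]] [ 0.0029 -0.0151  0.022 ]
```

View pics/crop4.png

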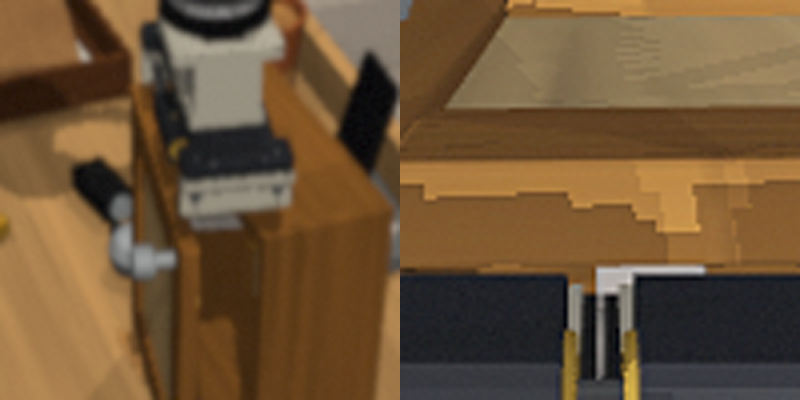

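Steady 9.1 N at about 2.5 mm travel is 3.5 N/mm, against the expected 0.9 N/mm. That suggests I'm pressing too near the hook's root. I'll lift, shift 2.5 mm toward the box and 3 mm toward the free edge, and press again.

Call:
{"fn": "carry_out", "kwargs": {
  "translation": [
    [0,0,-0.004],
    [0,0,-0.004],
    [-0.003,0.0025,0],
    [0,0,0],
    [0,0,0.002],
    [0,0,0.002],
    [0,0,0],
    [0,0,0]
  ],
  "turn": [
    [0,0,0],
    [0,0,0],
    [0,0,0],
    [0,0,0],
    [0,0,0],
    [0,0,0],
    [0,0,0],
    [0,0,0]
  ],
  "gripper": [1,1,1,1,1,1,1,1]
}}

```text
time: 13.15
tool_pos: [0.6349, -0.018, 0.2391]
tool_rot: [-3.139, 0.001, 1.403]
contact_force: [-4.9, 0.1, 1.6]
opening: 0.0004
```

Call:
{"fn": "carry_out", "kwargs": {
  "translation": [
    [0,0,0.001],
    [0,0,0],
    [0,0,0]
  ],
  "turn": [
    [0,0,0],
    [0,0,0],
    [0,0,0]
  ],
  "gripper": [1,1,1]
}}

```text
time: 13.45
tool_pos: [0.635, -0.018, 0.2388]
tool_rot: [-3.14, 0.001, 1.403]
contact_force: [-6.3, -0.6, 5.9]
opening: 0.0004
```

Call:
{"fn": "carry_out", "kwargs": {
  "translation": [
    [0,0,0.001],
    [0,0,0],
    [0,0,0]
  ],
  "turn": [
    [0,0,0],
    [0,0,0],
    [0,0,0]
  ],
  "gripper": [1,1,1]
}}

```text
time: 13.75
tool_pos: [0.635, -0.018, 0.2383]
tool_rot: [-3.141, 0.001, 1.403]
contact_force: [-6.9, -1.0, 7.4]
opening: 0.0003
```

Call:
{"fn": "carry_out", "kwargs": {
  "translation": [
    [0,0,0.001],
    [0,0,0],
    [0,0,0]
  ],
  "turn": [
    [0,0,0],
    [0,0,0],
    [0,0,0]
  ],
  "gripper": [1,1,1]
}}

```text
time: 14.05
tool_pos: [0.6351, -0.0181, 0.2379]
tool_rot: [-3.141, 0.001, 1.403]
contact_force: [-7.3, 0.3, 9.2]
opening: 0.0007
```

The fingers now brush the box front, so they do cover the ridge. The stiff response suggests their door-side edge bears on the arm near its root. I'll tilt the tool so only the box-side edge presses the ridge.

Call:
{"fn": "carry_out", "kwargs": {
  "translation": [
    [0,-0.001,-0.005],
    [0,-0.002,-0.008],
    [0,-0.003,0],
    [0,-0.002,0],
    [0,0,0],
    [0,0,0],
    [0,0.001,0.005],
    [0,0,0],
    [0,0,0]
  ],
  "turn": [
    [0,0,0],
    [0,0,0],
    [0,0,0],
    [0,0,0],
    [0.1,0,0],
    [0.1,0,0],
    [0,0,0],
    [0,0,0],
    [0,0,0]
  ],
  "gripper": [1,1,1,1,1,1,1,1,1]
}}

```text
time: 14.95
tool_pos: [0.6275, -0.0163, 0.2445]
tool_rot: [-2.943, -0.0, 1.403]
contact_force: [-0.1, -0.7, 0.5]
opening: 0.0005
```

Call:
{"fn": "carry_out", "kwargs": {
  "translation": [
    [0,0.0002,0.001],
    [0,0,0],
    [0,0,0]
  ],
  "turn": [
    [0,0,0],
    [0,0,0],
    [0,0,0]
  ],
  "gripper": [1,1,1]
}}

```text
time: 15.25
tool_pos: [0.6277, -0.0164, 0.2443]
tool_rot: [-2.943, -0.0, 1.403]
contact_force: [-0.4, -0.0, -0.3]
opening: 0.0004
```

Call:
{"fn": "carry_out", "kwargs": {
  "translation": [
    [0,0.0002,0.001],
    [0,0,0],
    [0,0,0]
  ],
  "turn": [
    [0,0,0],
    [0,0,0],
    [0,0,0]
  ],
  "gripper": [1,1,1]
}}

```text
time: 15.55
tool_pos: [0.6279, -0.0165, 0.2426]
tool_rot: [-2.942, -0.0, 1.403]
contact_force: [-0.8, -0.2, -0.6]
opening: 0.0003
```

Call:
{"fn": "carry_out", "kwargs": {
  "translation": [
    [0,0.0002,0.001],
    [0,0,0],
    [0,0,0]
  ],
  "turn": [
    [0,0,0],
    [0,0,0],
    [0,0,0]
  ],
  "gripper": [1,1,1]
}}

```text
time: 15.85
tool_pos: [0.6279, -0.0165, 0.2414]
tool_rot: [-2.941, -0.0, 1.403]
contact_force: [-0.5, -0.5, 0.2]
opening: 0.0001
```

Call:
{"fn": "carry_out", "kwargs": {
  "translation": [
    [0,0.0002,0.001],
    [0,0,0],
    [0,0,0]
  ],
  "turn": [
    [0,0,0],
    [0,0,0],
    [0,0,0]
  ],
  "gripper": [1,1,1]
}}

```text
time: 16.15
tool_pos: [0.6279, -0.0165, 0.2405]
tool_rot: [-2.942, -0.0, 1.403]
contact_force: [1.1, 0.7, 0.7]
opening: 0.0008
```

Call:
{"fn": "carry_out", "kwargs": {
  "translation": [
    [0,0.0002,0.001],
    [0,0,0],
    [0,0,0]
  ],
  "turn": [
    [0,0,0],
    [0,0,0],
    [0,0,0]
  ],
  "gripper": [1,1,1]
}}

```text
time: 16.45
tool_pos: [0.628, -0.0165, 0.2399]
tool_rot: [-2.942, -0.0, 1.403]
contact_force: [0.9, -0.1, 3.2]
opening: 0.0008
```

Call:
{"fn": "carry_out", "kwargs": {
  "translation": [
    [0,0.0002,0.001],
    [0,0,0],
    [0,0,0]
  ],
  "turn": [
    [0,0,0],
    [0,0,0],
    [0,0,0]
  ],
  "gripper": [1,1,1]
}}

```text
time: 16.75
tool_pos: [0.6282, -0.0165, 0.2391]
tool_rot: [-2.943, -0.0, 1.403]
contact_force: [1.3, -0.0, 5.2]
opening: 0.0007
```

Call:
{"fn": "carry_out", "kwargs": {
  "translation": [
    [0,0.0002,0.001],
    [0,0,0],
    [0,0,0]
  ],
  "turn": [
    [0,0,0],
    [0,0,0],
    [0,0,0]
  ],
  "gripper": [1,1,1]
}}

```text
time: 17.05
tool_pos: [0.6285, -0.0166, 0.2385]
tool_rot: [-2.944, -0.0, 1.403]
contact_force: [1.5, -0.1, 5.9]
opening: 0.0006
```

Call:
{"fn": "carry_out", "kwargs": {
  "translation": [
    [0,0.0002,0.001],
    [0,0,0],
    [0,0,0]
  ],
  "turn": [
    [0,0,0],
    [0,0,0],
    [0,0,0]
  ],
  "gripper": [1,1,1]
}}

```text
time: 17.35
tool_pos: [0.6287, -0.0166, 0.2377]
tool_rot: [-2.945, -0.0, 1.403]
contact_force: [2.4, -0.5, 7.4]
opening: 0.0003
```

Run:
```python
from h import *
F=[];M=[]
for i in range(6):
    p=read_camera("side"); s=robot.observe(); F.append(s["contact_force"]);M.append(s["torque"])
print(np.mean(F,0),np.mean(M,0),np.std(M,0),np.array(s["tool_pos"]))
save(p,"s5"); cv2.imwrite("pics/crop5.png",cv2.resize(p["img"][125:205,295:375,::-1],(560,560),interpolation=cv2.INTER_CUBIC))
```

```text
[ 2.327  -0.4169  7.7605] [-0.0065 -0.2544  0.0109] [0.0415 0.0204 0.0269] [ 0.6287 -0.0166  0.2377]
```

View pics/crop5.png

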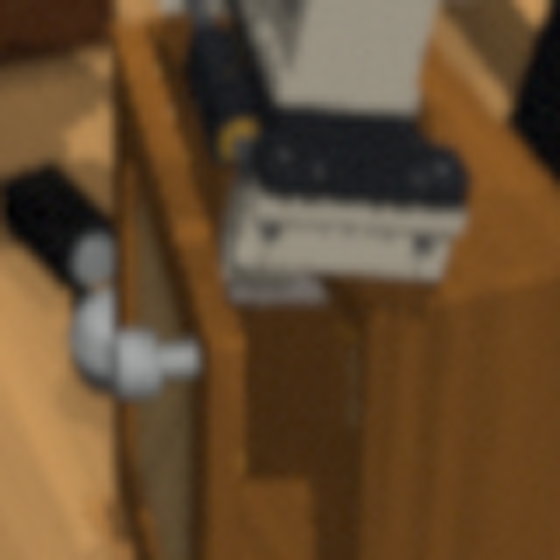

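The crop shows the fingers inside the gap, close behind the door. Fx = +2.3 N means I'm pushing the door outward, which loads the catch. I'll ease off and shift toward the box to unload it.

Call:
{"fn": "carry_out", "kwargs": {
  "translation": [
    [0,0.002,0],
    [0,0.001,0],
    [0,0,0],
    [0,0,0]
  ],
  "turn": [
    [0,0,0],
    [0,0,0],
    [0,0,0],
    [0,0,0]
  ],
  "gripper": [1,1,1,1]
}}

```text
time: 18.05
tool_pos: [0.6307, -0.0167, 0.2365]
tool_rot: [-2.942, -0.0, 1.403]
contact_force: [-0.6, 1.3, 5.5]
opening: 0.0009
```

Call:
{"fn": "carry_out", "kwargs": {
  "translation": [
    [0,0.0002,0.001],
    [0,0,0],
    [0,0,0]
  ],
  "turn": [
    [0,0,0],
    [0,0,0],
    [0,0,0]
  ],
  "gripper": [1,1,1]
}}

```text
time: 18.35
tool_pos: [0.6307, -0.0168, 0.2358]
tool_rot: [-2.942, -0.0, 1.403]
contact_force: [-1.8, 0.2, 6.4]
opening: 0.0007
```

Much better: 6.4 N at about 4.5 mm travel, matching the spring. I'll go on to about 7 N.

Call:
{"fn": "carry_out", "kwargs": {
  "translation": [
    [0,0.0002,0.001],
    [0,0,0],
    [0,0,0]
  ],
  "turn": [
    [0,0,0],
    [0,0,0],
    [0,0,0]
  ],
  "gripper": [1,1,1]
}}

```text
time: 18.65
tool_pos: [0.6306, -0.0168, 0.235]
tool_rot: [-2.942, -0.0, 1.403]
contact_force: [-2.2, 1.2, 8.7]
opening: 0.0008
```

Call:
{"fn": "carry_out", "kwargs": {
  "translation": [
    [0,0.0001,0.0006],
    [0,0,0],
    [0,0,0]
  ],
  "turn": [
    [0,0,0],
    [0,0,0],
    [0,0,0]
  ],
  "gripper": [1,1,1]
}}

```text
time: 18.95
tool_pos: [0.6306, -0.0168, 0.2347]
tool_rot: [-2.943, -0.0, 1.403]
contact_force: [-1.5, 0.8, 10.1]
opening: 0.0007
```

Call:
{"fn": "carry_out", "kwargs": {
  "translation": [
    [0,0,-0.0005],
    [0,-0.0015,0],
    [0,-0.0015,0.0001],
    [0,0,0],
    [0,0,0]
  ],
  "turn": [
    [0,0,0],
    [0,0,0],
    [0,0.002,0.01],
    [0,0,0],
    [0,0,0]
  ],
  "gripper": [1,1,1,1,1]
}}

```text
time: 19.45
tool_pos: [0.6281, -0.0166, 0.2352]
tool_rot: [-2.943, -0.0, 1.393]
contact_force: [0.6, 0.4, 7.5]
opening: 0.0002
```

Call:
{"fn": "carry_out", "kwargs": {
  "translation": [
    [0,-0.0016,0.0002],
    [0,0,0],
    [0,0,0]
  ],
  "turn": [
    [0,0.002,0.01],
    [0,0,0],
    [0,0,0]
  ],
  "gripper": [1,1,1]
}}

```text
time: 19.75
tool_pos: [0.6266, -0.0164, 0.2352]
tool_rot: [-2.943, 0.0, 1.382]
contact_force: [0.3, 0.2, 7.2]
opening: 0.0007
```

Call:
{"fn": "carry_out", "kwargs": {
  "translation": [
    [0,-0.0016,0.0004],
    [0,-0.0016,0.0004],
    [0,0,0],
    [0,0,0]
  ],
  "turn": [
    [0,0.002,0.01],
    [0,0.002,0.01],
    [0,0,0],
    [0,0,0]
  ],
  "gripper": [1,1,1,1]
}}

```text
time: 20.15
tool_pos: [0.6233, -0.016, 0.2351]
tool_rot: [-2.943, 0.001, 1.362]
contact_force: [-1.1, -1.3, 6.7]
opening: 0.0002
```

Call:
{"fn": "carry_out", "kwargs": {
  "translation": [
    [0,-0.0016,0.0003],
    [0,-0.0016,0.0003],
    [0,0,0],
    [0,0,0]
  ],
  "turn": [
    [0,0.002,0.01],
    [0,0.002,0.01],
    [0,0,0],
    [0,0,0]
  ],
  "gripper": [1,1,1,1]
}}

```text
time: 20.55
tool_pos: [0.6201, -0.0156, 0.2351]
tool_rot: [-2.943, 0.001, 1.341]
contact_force: [0.2, -2.2, 6.8]
opening: 0.0005
```

No catch load while the door follows; the hook stays pressed at about 7 N. I'll continue.

Call:
{"fn": "carry_out", "kwargs": {
  "translation": [
    [0,-0.0016,0.0003],
    [0,-0.0016,0.0003],
    [0,-0.0016,0.0003],
    [0,-0.0016,0.0003],
    [0,-0.0016,0.0003],
    [0,-0.0016,0.0003],
    [0,0,0]
  ],
  "turn": [
    [0,0.002,0.01],
    [0,0.002,0.01],
    [0,0.002,0.01],
    [0,0.002,0.01],
    [0,0.002,0.01],
    [0,0.002,0.01],
    [0,0,0]
  ],
  "gripper": [1,1,1,1,1,1,1]
}}

```text
time: 21.25
tool_pos: [0.6105, -0.0138, 0.2353]
tool_rot: [-2.944, 0.002, 1.279]
contact_force: [-0.1, -4.1, 6.1]
opening: 0.0005
```

Call:
{"fn": "carry_out", "kwargs": {
  "translation": [
    [0,-0.0016,0.0003],
    [0,-0.0016,0.0003],
    [0,-0.0016,0.0003],
    [0,-0.0016,0.0003],
    [0,-0.0016,0.0003],
    [0,-0.0016,0.0003],
    [0,0,0]
  ],
  "turn": [
    [0,0.002,0.01],
    [0,0.002,0.01],
    [0,0.002,0.01],
    [0,0.002,0.01],
    [0,0.002,0.01],
    [0,0.002,0.01],
    [0,0,0]
  ],
  "gripper": [1,1,1,1,1,1,1]
}}

```text
time: 21.95
tool_pos: [0.6011, -0.0109, 0.2354]
tool_rot: [-2.943, 0.003, 1.218]
contact_force: [-1.6, -5.1, 6.4]
opening: 0.0005
```

Run:
```python
from h import *
p=read_camera("side"); q=read_camera("wrist"); s=robot.observe(); print(np.array(s["tool_pos"]),np.array(s["tool_rot"]),np.array(s["contact_force"]))
cv2.imwrite("pics/crop6.png",np.hstack([cv2.resize(p["img"][115:215,275:375,::-1],(400,400),interpolation=cv2.INTER_CUBIC),cv2.resize(q["img"][120:320,220:420,::-1],(400,400))]))
```

```text
[ 0.6011 -0.0109  0.2353] [-2.9432  0.0027  1.2185] [-1.6445 -5.2398  7.0402]
```

View pics/crop6.png

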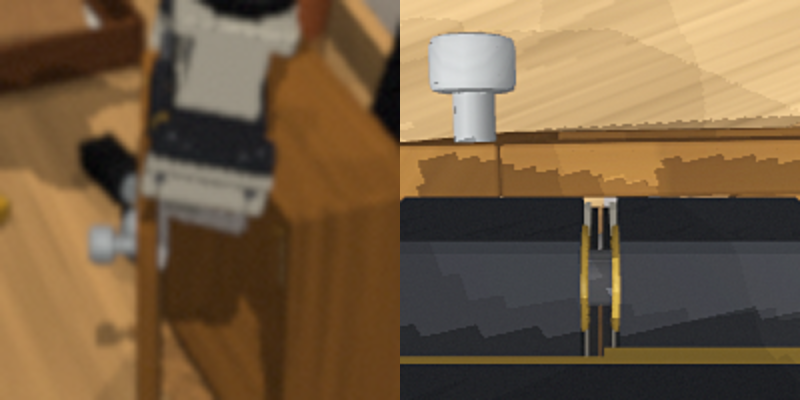

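The crop shows the door out past the catch, with the knob well forward and a wide gap. I'll lift off the hook by about 6 mm and swing the door with the fingers behind it.

Call:
{"fn": "carry_out", "kwargs": {
  "translation": [
    [0,-0.001,-0.003],
    [-0.002,-0.001,-0.003],
    [-0.0006,-0.004,0.0008],
    [-0.0006,-0.0078,0.0016],
    [-0.0006,-0.0078,0.0016],
    [-0.0006,-0.0078,0.0016],
    [-0.0006,-0.0078,0.0016],
    [-0.0006,-0.0078,0.0016],
    [-0.0006,-0.0078,0.0016],
    [-0.0006,-0.0078,0.0016]
  ],
  "turn": [
    [0,0,0],
    [0,0,0],
    [0,0.005,0.025],
    [0,0.01,0.049],
    [0,0.01,0.049],
    [0,0.01,0.049],
    [0,0.01,0.049],
    [0,0.01,0.049],
    [0,0.01,0.049],
    [0,0.01,0.049]
  ],
  "gripper": [1,1,1,1,1,1,1,1,1,1]
}}

```text
time: 23.05
tool_pos: [0.5453, 0.0146, 0.2405]
tool_rot: [-2.942, -0.001, 0.841]
contact_force: [1.3, 0.5, 1.7]
opening: 0.0009
```

Run:
```python
from h import *
import json
b=Box(json.load(open("box.json")))
s=robot.observe(); P=np.array(s["tool_pos"]); print(P,np.array(s["tool_rot"]),np.array(s["contact_force"]))
th=np.pi/2+b.yaw-s["tool_rot"][2]; h=b.W([-.05,.11],0)[:2]; v=R(-b.yaw)@(P[:2]-h)
print("th",th,"r",v@[-np.sin(th),-np.cos(th)],"behind",-(v@[-np.cos(th),np.sin(th)]))
```

```text
[0.5453 0.0146 0.2405] [-2.9416 -0.0006  0.8407] [1.2651 0.4921 1.7165]
th 0.7713142314576689 r 0.16200354036569864 behind 0.01410774304999314
```

Call:
{"fn": "carry_out", "kwargs": {
  "translation": [
    [-0.0006,-0.0078,0.0013],
    [-0.0006,-0.0078,0.0013],
    [-0.0006,-0.0078,0.0013],
    [-0.0006,-0.0078,0.0013],
    [-0.0006,-0.0078,0.0013],
    [-0.0006,-0.0078,0.0013],
    [-0.0006,-0.0078,0.0013],
    [-0.0006,-0.0078,0.0013],
    [-0.0006,-0.0078,0.0013],
    [-0.0006,-0.0078,0.0013]
  ],
  "turn": [
    [0,0.01,0.049],
    [0,0.01,0.049],
    [0,0.01,0.049],
    [0,0.01,0.049],
    [0,0.01,0.049],
    [0,0.01,0.049],
    [0,0.01,0.049],
    [0,0.01,0.049],
    [0,0.01,0.049],
    [0,0.01,0.049]
  ],
  "gripper": [1,1,1,1,1,1,1,1,1,1]
}}

```text
time: 24.05
tool_pos: [0.4947, 0.0747, 0.2428]
tool_rot: [-2.941, 0.0, 0.34]
contact_force: [0.2, -0.7, -0.6]
opening: 0.0002
```

Call:
{"fn": "carry_out", "kwargs": {
  "translation": [
    [-0.0006,-0.007,0.0013],
    [-0.0006,-0.005,0.001],
    [0,-0.003,0.0006],
    [0,-0.0015,0.0003],
    [0,0,0],
    [0,0,0],
    [0,0.001,-0.005],
    [0,0.003,-0.015]
  ],
  "turn": [
    [0,0.008,0.04],
    [0,0.006,0.03],
    [0,0.004,0.02],
    [0,0.002,0.01],
    [0,0,0],
    [0,0,0],
    [0,0,0],
    [0,0,0]
  ],
  "gripper": [1,1,1,1,1,1,1,1]
}}

```text
time: 24.85
tool_pos: [0.4905, 0.0824, 0.2618]
tool_rot: [-2.94, 0.002, 0.242]
contact_force: [-0.4, -0.3, -0.7]
opening: 0.0006
```

Call:
{"fn": "carry_out", "kwargs": {
  "translation": [
    [0,0,-0.03],
    [0,0,-0.03],
    [0,0,-0.02],
    [0,0,0],
    [0,0,0]
  ],
  "turn": [
    [0,0,0],
    [0,0,0],
    [0,0,0],
    [0,0,0],
    [0,0,0]
  ],
  "gripper": [1,1,1,1,1]
}}

```text
time: 25.35
tool_pos: [0.4948, 0.0667, 0.3404]
tool_rot: [-2.941, -0.0, 0.242]
contact_force: [0.2, -0.6, -0.4]
opening: 0.0004
```

Run:
```python
from h import *
import json
b=Box(json.load(open("box.json")))
s=robot.observe(); print(np.array(s["tool_pos"]),np.array(s["tool_rot"]),np.array(s["contact_force"]),np.pi/2+b.yaw-s["tool_rot"][2])
p=read_camera("side"); q=read_camera("scene")
for n,P in(("side",p),("scene",q)):
    for t in("soap_dish","carabiner","sunglasses_case","bell","padlock","polish_tin","bike_light"):
        r=nets.tip_of(P,t)
        if r: print(n,t,np.round(r[0]["pixel"],1))
def dr(P):
    im=P["img"][:,:,::-1].copy()
    for th,c in((1.05,(0,0,255)),(1.3,(0,255,0)),(1.45,(255,0,0))):
        A=[tuple(int(round(v)) for v in proj(P,b.door(r,.0,b.h,th))) for r in(.2,.22)]; cv2.line(im,A[0],A[1],c,1)
    return im
cv2.imwrite("pics/end.png",np.hstack([cv2.resize(dr(p)[110:260,250:400],(400,400)),cv2.resize(dr(q)[95:245,260:410],(400,400))]))
```

```text
[0.4948 0.0667 0.3404] [-2.9415 -0.0003  0.2415] [ 0.2169 -0.5614 -0.4437] 1.3704428260552681
side soap_dish [375.7 262.5]
side carabiner [316.6 298.4]
side sunglasses_case [369.2 325. ]
side polish_tin [323.4 273.4]
scene soap_dish [404.4 240.5]
scene carabiner [363.5 306.4]
scene sunglasses_case [419.1 320.1]
scene padlock [240.  140.8]
scene polish_tin [356.2 278.6]
```

View pics/end.png

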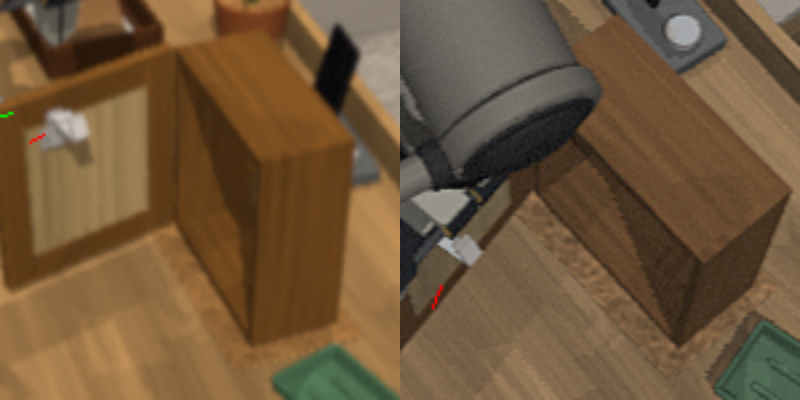

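The end view shows the door wide open, well past the 1.05 rad mark and near the 1.3–1.4 marks, with the gripper clear above it. I'll hand in.

```bash
python3 -c "
from cell import robot
print(robot.hand_in())"
```

```text
the job is handed in; nothing more can be done
None
```

The key box is open and the job was handed in at about 25.5 s of the 64 s allowed. Hand-in gives no verdict, so these are my own checks.

- **Catch:** I drew the door out by its knob until the catch held it at about 0.21 rad. The pull was about 13 N along the draw direction, against the 45 N limit.
- **Hook:** I pressed it through the gap with shut fingers. The first two tries met more resistance than the spring should give, 9–10 N after about 2 mm. The second also brushed the box front, with about 7 N sideways. I then tilted the tool and stopped pushing the door outward. The hook went down at about 7 N, with a highest reading of 10.1 N against the 14 N limit.
- **Opening:** I held the hook down to about 0.39 rad, then lifted off it and swung the door round from behind. The fingers then rose clear.

**Last checks:**
- The door stands at about 1.35 rad, judged from the tool's last angle and the final picture.
- The wrist force was back to noise, with the gripper about 85 mm above the box top.
- The carabiner, sunglasses case, padlock and polish tin were found within about 4 pixels of where they started.
- The networks first found the soap dish only after the job, so I have no starting position for it. It looks unmoved in the pictures.
- The bell and bike light were not found in the last pictures, where the arm or door hides them. No force I felt suggested touching them.

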